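# Open the filter chamber of the grinder's dust extractor

### The job

Open the filter chamber of the dust extractor on the bench: with a fingertip press its snap tab down and, while it is down, start pushing the cover along its guides away from the tab; then push it on across the deck until it is right off the filter opening and lies flat on the deck, the opening wholly uncovered. Only press and push: do not lift or tip the cover, let the tab spring back up, and leave the other things on the bench and on the extractor where they are.

Things in the scene. Friction and masses are not known exactly. Their poses are not given: they have to be found in the camera images.
- extractor: Bench-top grinding-dust extractor: cream steel cabinet 455 mm long, 170 mm wide, fixed (place and heading vary). Origin on the bench under the middle of the seated cover; x axis = the way the cover slides off, z up. x, y, z in all entries are in this frame, in mm. Flat deck at z 140 from x -39 to 225; filter opening in it; snap tab in a bay at one end, motor section at the other.
- tab_bay (a point): Middle of the floor of the open bay under the snap tab (x -110 to -39, floor at z 114, 170 mm wide). No walls round it; the deck's end is its one side.
- deck_end (a point): Foot of the motor section, where the deck ends (x 225, z 140). The motor section is a louvred cream box, x 225 to 345, 170 mm wide, top at z 225; a cover slid this far is stopped by it.
- guides (a point): Deck height, middle of the stretch where the guides overhang. Two aluminium guide strips, inner faces at y +-61.5, 6.5 mm high, run the deck's whole length on either side of the cover. From x -39 to 50 an overhang (6.5 to 9.5 mm above the deck, in to y +-55) keeps the cover from lifting.
- filter_opening (a point): Centre of the filter opening at deck height (x 26, y 0, z 140). The opening is 62 mm along x (-5 to 57) and 90 mm along y; pleated paper filter about 6 mm below deck level. Hidden under the cover at the start.
- snap_tab (a joint): Snap tab: sprung black plastic tongue of the extractor, hinged under the cover at x -12, z 134. Value in rad: 0 up (latched), grows as it is pressed down, stop at 0.17. Springs back up when let go. It frees the cover from 0.09 rad (pad 6 to 7 mm down; 12 mm at the stop). Force at the pad: about 1 N to start, 3 N at the stop.
- tab_pad (a point): Middle of the top of the snap tab's ribbed thumb pad: 32 mm along x (-100 to -68), 34 mm along y; at x -84, y 0, z 150 when up. It is the part of the tab outside the cover; press it straight down. The point moves with the tab.
- tab_barb (a point): Top of the tab's barb (x -57 to -51, 16 mm wide), at z 143.5 when up: it stands in the cover's window and stops the cover after 2.5 mm of play. When the cover has been pushed 5 mm or more with the tab down, the barb is under the cover's rear edge and cannot catch again: the tab may be let go.
- cover: Filter cover, loose: grey plastic plate 130 (x) x 120 (y) x 5 mm, about 0.16 kg, with a wedge along its rear edge (18 mm high over the underside, 100 mm wide) and a 24 x 12.5 mm window for the barb. Origin mid-underside, x as the extractor's; seated at x 0, z 140. At x 122 it has just cleared the opening; at x 160 it meets the motor section.
- cover_push_face (a point): Middle of the cover's upright rear face, 65 mm behind the cover's origin and 10 mm above its underside. The face is 100 mm wide, 18 mm high, next to the tab's pad (3 mm gap when seated); the cover is pushed here, in +x. It slides with about 1 N.
- cover_rear_left (a point): Rear left bottom corner of the cover (x -65, y +60 from the cover's origin).
- cover_rear_right (a point): Rear right bottom corner of the cover (x -65, y -60 from the cover's origin).
- spare_filter: spare filter panel, flat block 60 x 88 x 24 mm of pleated paper, lying on the bench beside the extractor. Leave alone; origin under its centre.
- wheel_dresser: diamond wheel dresser, steel block 65 x 34 x 20 mm with an upright nib to 50 mm, standing on the bench beside the extractor. Leave alone; origin under its centre.
- bench_brush: small wooden bench brush, about 134 mm long and 14 mm high, lying on top of the extractor's motor section. Leave alone; origin under its middle.
- spare_wheel: spare grinding wheel, disc 178 mm across and 13 mm thick, lying flat on the bench. Leave alone; origin under its centre.
- gauge_block: steel setting block 76 x 51 x 25 mm with holes, on the bench. Leave alone; origin under its centre.
- micrometer: outside micrometer lying flat, about 140 mm long and 18 mm high, on the bench. Leave alone; origin in the mouth of its frame.
- oil_bottle: small white oil bottle, 48 mm across and 115 mm tall, standing on the bench. Leave alone; origin under its centre.
There are look-alikes about, which are no part of the job. What is shaped like the cover but orange or purple is not meant.

How it is judged:
On the way, in this order (a step that is already met when the one before it is completed fails the run):
1. the snap tab is pressed down while the cover is still on its seat (value of joint snap_tab above 0.08 rad and x of cover in the frame of extractor below 0.015 m), for 0.02 s.
2. the cover is pushed off its seat, past the whole filter opening (x of each of cover_rear_left, cover_rear_right in the frame of extractor above 0.055 m), for 0.1 s.
At the end, for the whole second after the job is handed in: Both rear corners of the cover lie at or past the far edge of the filter opening (to 2 mm), the cover rests flat on the deck (height within 4 mm, tilt under 0.05 rad, still), the snap tab has sprung back up (under 0.03 rad) (all of step 2 and z of cover in the frame of extractor between 0.136 and 0.144 m and angle between cover's own z axis and vertical below 0.05 rad and linear speed of cover below 0.01 m/s and value of joint snap_tab below 0.03 rad); the robot touches nothing.
It fails at once if the cover is lifted or tipped (more than 12 mm off the deck, or 0.2 rad) (z of cover in the frame of extractor above 0.152 m or angle between cover's own z axis and vertical above 0.2 rad).
It fails at once if the cover falls off the deck (z of cover in the frame of extractor below 0.12 m).
It fails at once if another thing is moved by more than 25 mm (distance of any of spare_filter, wheel_dresser, bench_brush, spare_wheel, gauge_block, micrometer, oil_bottle from where it was at the start of the episode above 0.025 m).
It also fails if it takes over 35 s, if anything falls off the work surface, if the arm or the gripper's body presses on something with over 40 N, if the wrist force passes 120 N, or if a joint passes its speed limit or range.

### The arm

A 6-joint arm with a two-finger parallel gripper is mounted at the origin on the work surface. World frame = base frame: x ahead of the robot, y to its left, z up, the work surface at z = 0. Lengths are in m, angles in rad, forces in N, time in s.
With the tool pointing down it reaches from about 0.35 to 0.775 m from the base axis. Payload 7.3 kg.
Tool frame: the origin (TCP) lies on the centre line of the jaws, within the pads' length; the fingertips stand 19 mm ahead of it and the grasp point (between the pads) is the TCP (manip.tip_extent is the z of the fingertips in the tool frame, in m); z points along the fingers, y is the direction in which the jaws open and shut (so a half turn about z gives the same grasp; the last joint's range is limited). The gripper opens to 92 mm and grips with 3 to 60 N. Pads are 19 mm wide; open, the fingers measure 130 mm over their backs; the gripper's body (75 mm by 190 mm) begins 47 mm behind the grasp point.
Start: joints at [1.06, 0.342, 1.524, -0, 1.275, -0.146], TCP at [0.187, 0.49, 0.246] pointing down, gripper open.
Joint ranges: [-2.53, 2.53], [-0.77, 2.02], [0.04, 2.7], [-1, 4.14], [0.28, 2.66], [-3.11, 3.11]. Speed limits (rad/s): [2.57, 2.57, 3.14, 3.14, 3.14, 3.14].

### API

Orientations are given as a unit quaternion [x, y, z, w].
In Python, from plant import manip gives the robot as it stands.
- The arm moves only by the tool carry_out, never from a script. Its argument "steps" is a list of rows, each an object with "fingers": the gripper's target within -1 to 1 (shut at 1, half-way at 0, fully open at -1); "offset": the shift along the tool's x, y, z in m, a list of three; "delta_rot": the turn, a rotation vector about the tool's x, y, z in rad, a list of three. In form: [{"fingers": fingers, "offset": [x, y, z], "delta_rot": [rx, ry, rz]}, ...]. A call has 1 to 8 rows; each row is the pose to reach, as a shift and turn from the pose commanded when the call began, along the tool's axes at that moment; what a row does not reach only later rows make up. A row lasts 1/10 s, in which the tool goes at most 50 mm and 8.59 degrees, less where a joint would pass 70% of its speed; a pose out of reach is approached as far as the arm can. A call with a gripper value outside its range is refused whole. The fingers move at their own pace and stop on an object; "grip_force" is the grip in N (left out, the last holds). Time passes only in rows, so rows that repeat a pose let the fingers close. It gives the time, the measured TCP pose, the force and the opening at its end, in the units of the state.
- manip.read_state(): the state, without advancing time (a new reading comes with each control period).
- manip.get_image(name): name is "side" or "top" or "wrist"; returns a dict with "pixels" (400x640x3 uint8, red, green, blue), "vfov" (degrees; the focal length in pixels is half the picture's height over the tangent of half this angle, whatever the lens; pixels are square), "cx", "cy" (the principal point, pixels), "k1" (the pictures are not rectified: a ray, as slopes to the right and down, at radius r is drawn at 1 + k1 r^2 times it, then the intrinsics apply), "rvec" (rotation vector, rad) and "tvec" (3), from world to camera coordinates, as OpenCV has them; the wrist camera has in their place "T_tool_cam" (4x4, takes a point from camera to tool coordinates, whose origin is the TCP and whose axes are the flange's). Camera axes: x right, y down, z forward; pixel columns grow to the right and rows downward; lengths in m; the calibration is good to about 2 mm. A picture is of the moment at which its call begins: read the wrist's pose just before it. There is no depth.
- manip.sign_off(): hands the job in, once; it reports no verdict.
Trained networks look in the newest picture that a camera, given by its name, has taken for a name from the list of things; names that differ only in an ending like _2 or _b are one class to them, and where a whole thing is asked for, a point or a joint stands for the part that bears it (a point fixed in the world has none). Each returns a list of dicts, best first, with "p" (0 to 1); they miss things now and then, are a little off and sometimes report something else, mostly with a low value. They report only what shows in the picture. A call takes as long as a camera call. They do not tell look-alikes from the thing itself.
- manip.outline_of(camera, label): "region" (400x640 bool, what is visible of it) and "xy" ([column, row] in pixels, amid what is visible of it).
The state is a dict: "time": time; "joints": joint angles; "qvel": joint speeds; "effort": joint torques, N m; "tool_pos": TCP position; "tool_rot": TCP orientation; "ft_force": force on the tool from outside, world axes, zero at the start; "moment": the same for the moment, N m; "grip_width": finger opening in m.
Only numpy, scipy, OpenCV 4.12 (cv2) and the standard library are available. Lean on these libraries where they do the work, as an engineer would, in place of code of your own. Each camera call takes 0.05 s, during which the arm holds its last target.

## Working session

There is one attempt and no reset: what is moved stays moved. The work goes in short steps, Python scripts to look and compute and a tool call to move; the robot and the scene stay as the last step left them, time stands still between calls to the robot, and variables do not carry over. Pictures are saved under pics/ and viewed, and the job is handed in when it is done.

Besides the shell and the picture viewer there is one more tool, called as name([rows], argument=value, ...), one row to a line, values as JSON. carry_out: Moves the arm, as the interface text tells. Its arguments: {"type":"object","properties":{"steps":{"type":"array","items":{"type":"object","properties":{"fingers":{"type":"number"},"offset":{"type":"array","items":{"type":"number"}},"delta_rot":{"type":"array","items":{"type":"number"}}}}},"grip_force":{"type":"number"}},"required":["steps"]}

```bash
mkdir -p pics
cat > h.py <<'E'
import numpy as np, cv2
from scipy.spatial.transform import Rotation as R
from plant import manip
def cam(im):
    f=200/np.tan(np.radians(im['vfov'])/2); return np.array([[f,0,im['cx']],[0,f,im['cy']],[0,0,1.]])
def extr(im,st=None):
    if 'rvec' in im and im['rvec'] is not None:
        return cv2.Rodrigues(np.array(im['rvec'],float))[0],np.array(im['tvec'],float)
    T=np.eye(4);T[:3,:3]=R.from_quat(st['tool_rot']).as_matrix();T[:3,3]=st['tool_pos']
    M=np.linalg.inv(T@np.array(im['T_tool_cam']));return M[:3,:3],M[:3,3]
def proj(im,P,st=None):
    Rm,t=extr(im,st);c=(Rm@np.atleast_2d(P).T).T+t;s=c[:,:2]/c[:,2:]
    s=s*(1+im['k1']*(s**2).sum(1,keepdims=True));K=cam(im);return s*K[0,0]+K[:2,2]
def ray(im,uv,st=None):
    Rm,t=extr(im,st);K=cam(im);d=(np.array(uv,float)-K[:2,2])/K[0,0];s=d.copy()
    for _ in range(30): s=d/(1+im['k1']*(s@s))
    return -Rm.T@t, Rm.T@np.array([s[0],s[1],1])
def onz(im,uv,z,st=None):
    o,d=ray(im,uv,st);return o+d*(z-o[2])/d[2]
def save(n,p): cv2.imwrite('pics/'+n,cv2.cvtColor(p,cv2.COLOR_RGB2BGR))
E
python3 - <<'E'
from h import *
import pickle
st=manip.read_state();print(st['time'],st['tool_pos'],st['tool_rot'],st['grip_width'],st['ft_force'])
D={'st':st}
for n in ['side','top','wrist']:
    im=manip.get_image(n);D[n]=im;save(n+'0.png',im['pixels'])
    print(n,{k:v for k,v in im.items() if k!='pixels'})
    for l in ['cover','snap_tab','extractor']:
        for o in manip.outline_of(n,l): 
            ys,xs=np.where(o['region']);print(n,l,round(o['p'],2),o['xy'],len(xs), xs.min(),xs.max(),ys.min(),ys.max())
pickle.dump(D,open('d0.pkl','wb'))
E
```

```text
0.0 [0.18709936 0.49012282 0.24503607] [ 1.81391305e-01  9.83410694e-01 -7.34819680e-04 -2.47476914e-04] 0.0919124122897815 [-0.8745987  -0.62022788 -0.32243387]
side {'vfov': 53.10886831109634, 'cx': 316.08030508103775, 'cy': 198.10740045422753, 'k1': -0.011205385100155865, 'rvec': array([ 2.09321051, -0.28166285,  0.14020104]), 'tvec': array([-0.52740441,  0.21909405,  1.33835049])}
side cover 0.97 [280.5, 196.1] 492 264 297 188 205
side cover 0.86 [258.6, 260.9] 959 237 287 243 275
side cover 0.66 [344.4, 226.6] 851 325 363 216 240
side cover 0.6 [345.6, 214.9] 5418 314 373 158 284
side snap_tab 0.41 [347.7, 243.4] 110 339 350 239 249
side extractor 0.71 [342.5, 223.4] 887 325 364 215 240
side extractor 0.66 [340.2, 217.1] 5419 314 373 158 284
top {'vfov': 56.10642989288046, 'cx': 315.22216535057026, 'cy': 200.52697518313894, 'k1': -0.08394516504092427, 'rvec': array([ 2.15241755, -2.13770837,  0.16629945]), 'tvec': array([-0.02263209,  0.57430814,  1.08357014])}
top cover 0.66 [206.7, 237.5] 1619 183 233 209 261
top cover 0.65 [370.4, 192.5] 1957 340 395 164 216
top cover 0.57 [334.9, 285.9] 1682 306 360 253 308
top cover 0.46 [309.1, 176.7] 8998 230 410 122 232
top snap_tab 0.47 [398.3, 197.5] 175 386 404 191 204
top extractor 0.75 [307.3, 174.3] 8934 230 409 123 232
wrist {'vfov': 61.07318425039344, 'cx': 319.9574661228873, 'cy': 203.1768940437233, 'k1': -0.00513295497691653, 'T_tool_cam': array([[ 2.49903770e-04, -9.62913428e-01, -2.69810429e-01,
         7.26647882e-02],
       [ 9.99999960e-01,  2.04681737e-04,  1.95741017e-04,
        -6.40051802e-04],
       [-1.33256387e-04, -2.69810467e-01,  9.62913441e-01,
        -1.39143204e-01],
       [ 0.00000000e+00,  0.00000000e+00,  0.00000000e+00,
         1.00000000e+00]])}
```

View pics/top0.png

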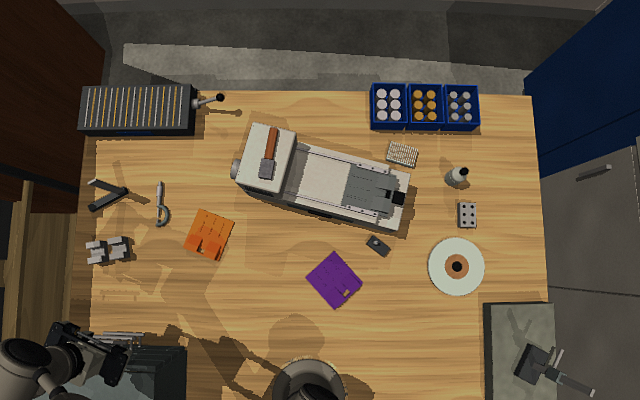

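View pics/side0.png

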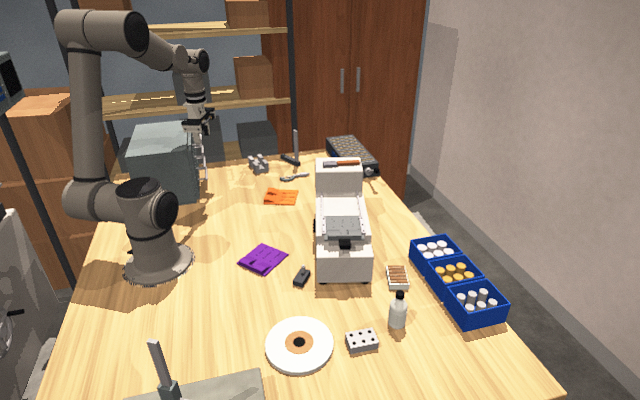

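Run:
```python
from h import *
import pickle
D=pickle.load(open('d0.pkl','rb'))
save('topc0.png',cv2.resize(D['top']['pixels'][105:250,220:420],None,fx=4,fy=4,interpolation=2))
save('sidec0.png',cv2.resize(D['side']['pixels'][140:300,270:410],None,fx=3.7,fy=3.7,interpolation=2))
```

```text
(no output)
```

View pics/topc0.png

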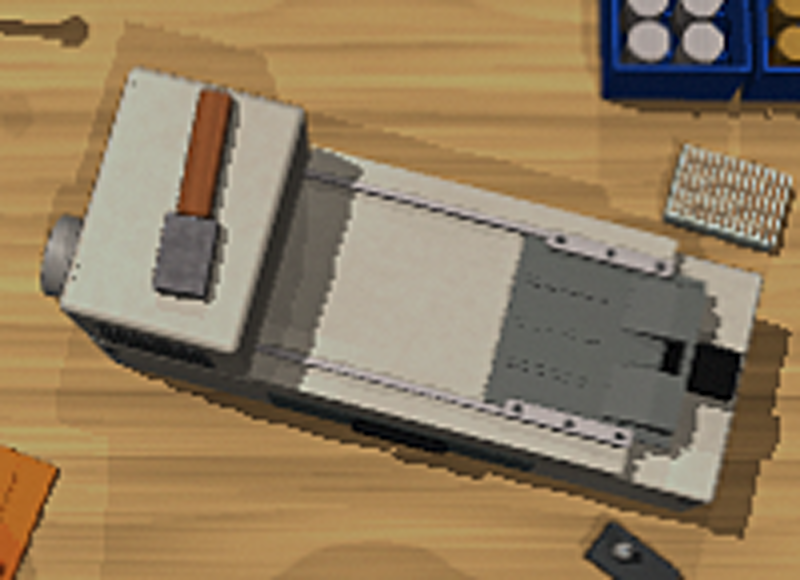

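View pics/sidec0.png

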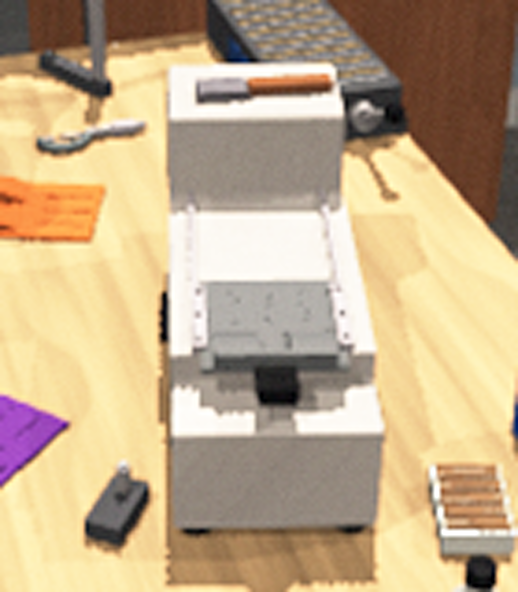

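The grey cover seated on the cream cabinet, at about (374,190) in the top view, is the one meant. It sits in the guides with the black tab next to it. The plates at orange (209,235) and purple (334,280) are look-alikes lying on the bench. I'll fit the extractor pose from its corners.

```bash
cat > fit.py <<'E'
from h import *
import pickle
from scipy.optimize import least_squares
D=pickle.load(open('d0.pkl','rb'))
t=lambda a,b:(220+a/4-.4,105+b/4-.4)
s=lambda a,b:(270+a/3.7-.4,140+b/3.7-.4)
T=[((-110,-85,114),t(762,275)),((-110,85,114),t(715,500)),((225,-85,225),t(306,110)),((225,85,225),t(240,352)),((345,-85,225),t(133,70)),((345,85,225),t(62,305)),((-84,0,150),t(714,372))]
S=[((-110,85,114),s(173,433)),((-110,-85,114),s(382,433)),((225,85,225),s(170,121)),((225,-85,225),s(343,121)),((345,85,225),s(170,65)),((345,-85,225),s(329,65)),((-110,-85,0),s(377,527)),((-84,0,150),s(277,372))]
def w(p,P):
    c,n=np.cos(p[2]),np.sin(p[2]);P=np.array(P,float)/1000
    return P@np.array([[c,n,0],[-n,c,0],[0,0,1]])+[p[0],p[1],0]
def res(p,A,n): return (proj(D[n],w(p,[a for a,_ in A]))-[b for _,b in A])
if __name__=='__main__':
    for nm,f in [('top',lambda p:res(p,T,'top').ravel()),('side',lambda p:res(p,S,'side').ravel()),('both',lambda p:np.r_[res(p,T,'top').ravel(),res(p,S,'side').ravel()])]:
        r=least_squares(f,[.55,-.1,1.8],loss='soft_l1');print(nm,r.x.round(4),r.fun.round(1))
E
python3 fit.py
```

```text
top [ 0.5902 -0.1657  1.3198] [ 1.3 -0.3 -0.1  0.9  0.6 -0.9 -0.6  1.  -0.4 -2.  -1.5  0.9  0.8 -0.5]
side [ 0.5915 -0.1597  1.3194] [-0.4  0.1  0.7 -0.8 -0.8 -0.9  0.7 -1.7 -1.  -0.2  1.  -1.  -0.1  2.7
 -0.   1. ]
both [ 0.5902 -0.1645  1.3189] [ 0.9 -0.2 -0.5  1.   0.2 -1.  -1.1  1.  -0.8 -2.1 -1.9  0.8  0.4 -0.5
 -0.5  1.2  0.9  0.3 -0.8 -0.3  0.8 -1.1 -0.9  0.3  1.2 -0.4  0.1  3.8
  0.   2. ]
```

```bash
cat >> h.py <<'E'
EP=np.array([0.5902,-0.1645,1.319])
def e2w(P,p=None):
    p=EP if p is None else p
    c,n=np.cos(p[2]),np.sin(p[2]);return np.array(P,float)/1000@np.array([[c,n,0],[-n,c,0],[0,0,1]])+[p[0],p[1],0]
def w2e(W,p=None):
    p=EP if p is None else p
    c,n=np.cos(p[2]),np.sin(p[2]);return (np.array(W)-[p[0],p[1],0])@np.array([[c,-n,0],[n,c,0],[0,0,1]])*1000
def goal(W,flip=1,p=None):
    p=EP if p is None else p
    """tool delta to reach TCP W, tool y along ext y*flip, pointing down"""
    st=manip.read_state();M=R.from_quat(st['tool_rot']).as_matrix()
    y=flip*np.array([-np.sin(p[2]),np.cos(p[2]),0]);z=np.array([0,0,-1.]);G=np.c_[np.cross(y,z),y,z]
    return (M.T@(W-st['tool_pos'])).round(4),R.from_matrix(M.T@G).as_rotvec().round(4)
E
python3 - <<'E'
from h import *
st=manip.read_state();print(R.from_quat(st['tool_rot']).as_matrix().round(3),st['joints'])
print(e2w([-84,0,150]))
for f in (1,-1): print(f,goal(e2w([-84,0,300]),f))
E
```

```text
[[-0.934  0.357  0.   ]
 [ 0.357  0.934  0.   ]
 [-0.     0.    -1.   ]] [ 1.06003622e+00  3.41966678e-01  1.52412526e+00  1.35965319e-06
  1.27542905e+00 -1.46011953e-01]
[ 0.5692719  -0.24585118  0.15      ]
1 (array([-0.6195, -0.5516, -0.0543]), array([ 0.0000e+00,  1.0000e-04, -1.6837e+00]))
-1 (array([-0.6195, -0.5516, -0.0543]), array([ 1.0000e-04, -0.0000e+00,  1.4578e+00]))
```

carry_out([
  {"fingers":1,"offset":[-0.025,-0.022,-0.03],"delta_rot":[0,0,0.08]},
  {"fingers":1,"offset":[-0.055,-0.049,-0.06],"delta_rot":[0,0,0.16]},
  {"fingers":1,"offset":[-0.09,-0.08,-0.06],"delta_rot":[0,0,0.24]},
  {"fingers":1,"offset":[-0.125,-0.111,-0.06],"delta_rot":[0,0,0.32]},
  {"fingers":1,"offset":[-0.16,-0.142,-0.06],"delta_rot":[0,0,0.4]},
  {"fingers":1,"offset":[-0.195,-0.173,-0.06],"delta_rot":[0,0,0.48]},
  {"fingers":1,"offset":[-0.23,-0.205,-0.06],"delta_rot":[0,0,0.56]},
  {"fingers":1,"offset":[-0.265,-0.236,-0.06],"delta_rot":[0,0,0.64]},
], grip_force=20)

```text
time: 1.4
tool_pos: [0.351, 0.1737, 0.306]
tool_rot: [0.483, 0.876, 0.0, 0.0]
ft_force: [1.1, 0.6, -0.4]
grip_width: 0.0322
```

Run:
```python
from h import *
st=manip.read_state();print(st['time'],st['joints'],st['tool_pos'],st['grip_width'])
print(goal(e2w([-84,0,300]),-1))
```

```text
1.4 [ 2.63061803e-01  4.32371121e-02  1.73452313e+00  8.78640499e-05
  1.36278006e+00 -2.99897925e-01] [0.35104974 0.1736872  0.30603459] 0.032169237638088675
(array([-0.4713, -0.0394,  0.0061]), array([ 1.100e-03, -2.000e-04,  8.147e-01]))
```

carry_out([
  {"fingers":1,"offset":[-0.03,-0.003,0],"delta_rot":[0,0,0.08]},
  {"fingers":1,"offset":[-0.075,-0.006,0],"delta_rot":[0,0,0.17]},
  {"fingers":1,"offset":[-0.12,-0.01,0],"delta_rot":[0,0,0.27]},
  {"fingers":1,"offset":[-0.165,-0.014,0],"delta_rot":[0,0,0.37]},
  {"fingers":1,"offset":[-0.21,-0.018,0],"delta_rot":[0,0,0.47]},
  {"fingers":1,"offset":[-0.255,-0.022,0],"delta_rot":[0,0,0.57]},
  {"fingers":1,"offset":[-0.3,-0.026,0],"delta_rot":[0,0,0.67]},
  {"fingers":1,"offset":[-0.345,-0.03,0],"delta_rot":[0,0,0.77]},
])

```text
time: 2.2
tool_pos: [0.5109, -0.1337, 0.3058]
tool_rot: [0.777, 0.63, 0.0, 0.0]
ft_force: [0.9, 0.7, 0.8]
grip_width: 0.0004
```

Run:
```python
from h import *
st=manip.read_state();print(st['time'],st['joints'],st['tool_pos'],st['grip_width'])
print(goal(e2w([-84,0,300]),-1))
```

```text
2.2 [-4.01294402e-01  3.07921368e-01  1.40671876e+00  2.26981499e-04
  1.42663663e+00 -1.92829974e-01] [ 0.51088403 -0.13371194  0.30577545] 0.0003962619671611479
(array([-0.0976,  0.0803,  0.0058]), array([ 0.0003, -0.0002,  0.0433]))
```

carry_out([
  {"fingers":1,"offset":[-0.032,0.026,0.002],"delta_rot":[0,0,0.015]},
  {"fingers":1,"offset":[-0.065,0.053,0.004],"delta_rot":[0,0,0.03]},
  {"fingers":1,"offset":[-0.09,0.073,0.005],"delta_rot":[0,0,0.043]},
  {"fingers":1,"offset":[-0.0976,0.0803,0.005],"delta_rot":[0,0,0.043]},
  {"fingers":1,"offset":[-0.0976,0.0803,0.005],"delta_rot":[0,0,0.043]},
])

```text
time: 2.7
tool_pos: [0.5693, -0.2446, 0.2998]
tool_rot: [0.789, 0.614, -0.0, -0.001]
ft_force: [-1.3, 0.8, -0.6]
grip_width: 0.0004
```

Run:
```python
from h import *
import pickle
st=manip.read_state();im=manip.get_image('wrist');print(st['time'],st['tool_pos'],st['ft_force'],w2e(st['tool_pos']))
pickle.dump((st,im),open('d1.pkl','wb'))
v=im['pixels'].copy()
for P in [(-100,-17,150),(-100,17,150),(-68,17,150),(-68,-17,150),(-65,50,158),(-65,-50,158),(-110,85,114),(-110,-85,114),(-84,0,150),(65,60,145),(65,-60,145),(-39,85,140),(-39,-85,140)]:
    u=proj(im,e2w(P),st)[0];cv2.circle(v,tuple(int(round(a)) for a in u),2,(255,0,0),-1)
save('w1.png',cv2.resize(v,(800,500),interpolation=2))
for l in ['snap_tab','cover']:
    for o in manip.outline_of('wrist',l):
        ys,xs=np.where(o['region']);print(l,round(o['p'],2),o['xy'],len(xs), xs.min(),xs.max(),ys.min(),ys.max())
```

```text
2.7 [ 0.56931241 -0.24455208  0.29978319] [-1.26747453  0.81368005 -0.63085807] [-8.27317751e+01  2.84430440e-01  2.99783190e+02]
snap_tab 0.85 [319.2, 189.7] 1797 300 339 151 212
snap_tab 0.46 [320.3, 88.4] 23008 244 398 6 176
cover 0.93 [101.0, 78.0] 11733 35 170 0 149
cover 0.62 [319.6, 87.0] 22988 245 398 6 176
```

View pics/w1.png

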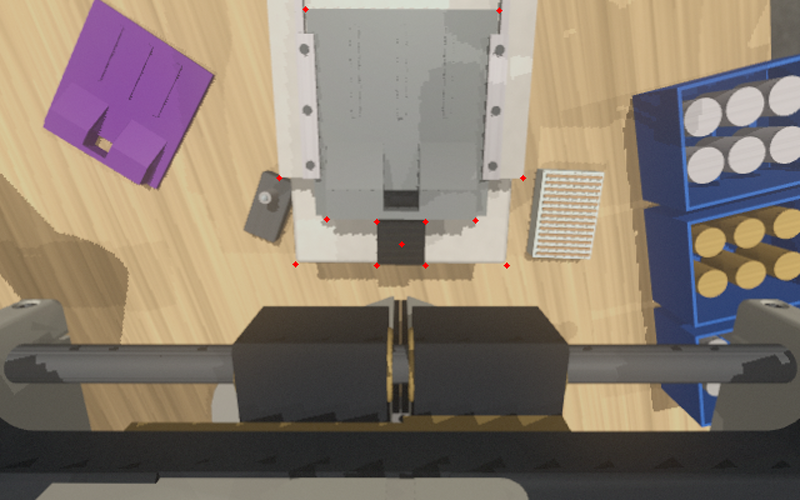

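Run:
```python
from h import *
import pickle
st,im=pickle.load(open('d1.pkl','rb'))
v=im['pixels'].copy()
save('w1c.png',cv2.resize(v[100:300,220:420],None,fx=3,fy=3,interpolation=2))
for P in [(0,19,19),(0,-19,19),(9.5,19,19),(9.5,-19,19),(9.5,0,19)]:
    W=st['tool_pos']+R.from_quat(st['tool_rot']).apply(np.array(P)/1000);print(P,(proj(im,W,st)[0]*1.25).round())
```

```text
(0, 19, 19) [447. 320.]
(0, -19, 19) [353. 320.]
(9.5, 19, 19) [448. 298.]
(9.5, -19, 19) [353. 298.]
(9.5, 0, 19) [400. 298.]
```

View pics/w1c.png

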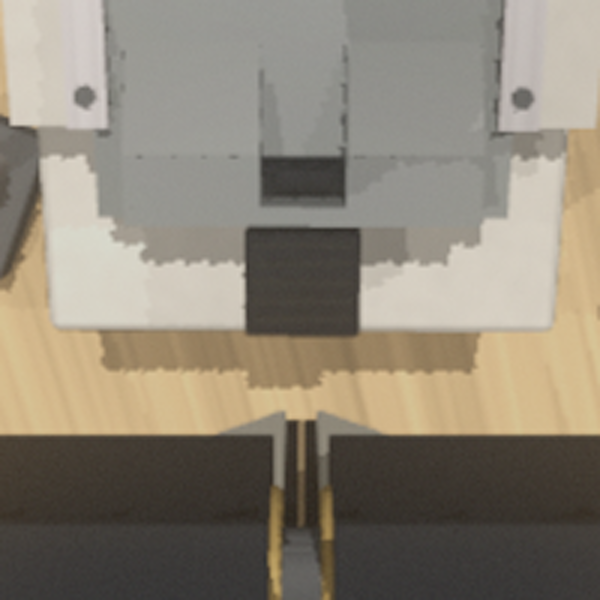

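The wrist view shows the grey cover seated, its rear face continuous at about (400,220) and the pad at (401,243). The overlay of the fitted pose agrees to about 1 mm. I'll descend over the pad, close to the face.

Run:
```python
from h import *
print(goal(e2w([-80,0,175]),-1))
```

```text
(array([0.0006, 0.0013, 0.1261]), array([-0.0001, -0.0005,  0.006 ]))
```

carry_out([
  {"fingers":1,"offset":[0.0,0.001,0.035],"delta_rot":[0,0,0.005]},
  {"fingers":1,"offset":[0.0,0.001,0.07],"delta_rot":[0,0,0.005]},
  {"fingers":1,"offset":[0.0,0.001,0.1],"delta_rot":[0,0,0.005]},
  {"fingers":1,"offset":[0.0,0.001,0.12],"delta_rot":[0,0,0.005]},
  {"fingers":1,"offset":[0.0,0.001,0.125],"delta_rot":[0,0,0.005]},
  {"fingers":1,"offset":[0.0,0.001,0.125],"delta_rot":[0,0,0.005]},
  {"fingers":1,"offset":[0.0,0.001,0.125],"delta_rot":[0,0,0.005]},
])

```text
time: 3.55
tool_pos: [0.5708, -0.2437, 0.1775]
tool_rot: [0.79, 0.613, 0.001, 0.001]
ft_force: [-0.0, 0.7, 1.0]
grip_width: 0.0004
```

Run:
```python
from h import *
import pickle
st=manip.read_state();im=manip.get_image('wrist');print(st['time'],st['ft_force'],w2e(st['tool_pos']))
pickle.dump((st,im),open('d2.pkl','wb'))
v=im['pixels'].copy()
save('w2.png',v)
im=manip.get_image('side');save('s2.png',cv2.resize(im['pixels'][190:290,280:410],None,fx=5,fy=5,interpolation=2))
print(goal(e2w([-80,0,160]),-1))
```

```text
3.55 [-0.03996933  0.7067208   1.00771193] [-81.53487082  -0.96832826 177.51883258]
(array([ 0.0019, -0.0011,  0.0175]), array([0.0029, 0.0007, 0.0001]))
```

View pics/w2.png

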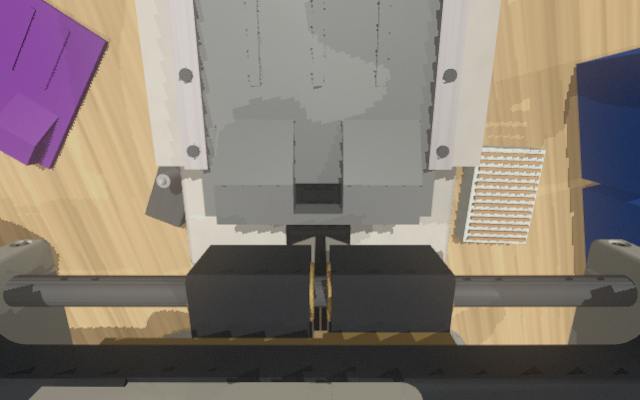

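View pics/s2.png

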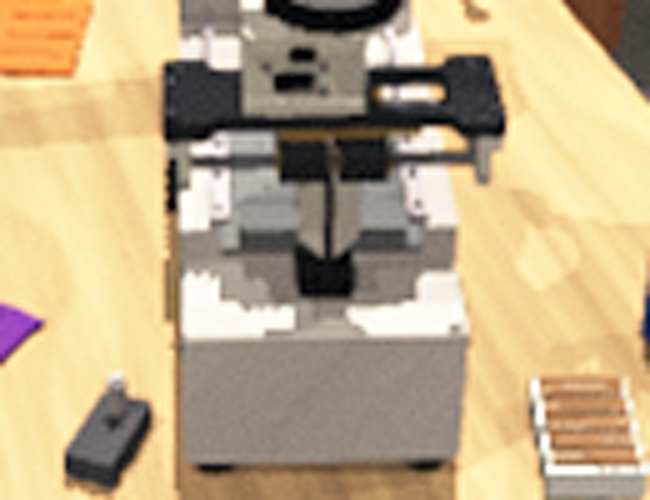

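Fingertips are centred over the pad at (318,240) in the wrist view. Side view agrees. Now I'll press.

carry_out([
  {"fingers":1,"offset":[0.0,0.0,0.006],"delta_rot":[0,0,0]},
  {"fingers":1,"offset":[0.0,0.0,0.011],"delta_rot":[0,0,0]},
  {"fingers":1,"offset":[0.0,0.0,0.016],"delta_rot":[0,0,0]},
  {"fingers":1,"offset":[0.0,0.0,0.016],"delta_rot":[0,0,0]},
  {"fingers":1,"offset":[0.0,0.0,0.016],"delta_rot":[0,0,0]},
])

```text
time: 4.15
tool_pos: [0.5703, -0.2445, 0.16]
tool_rot: [0.79, 0.613, -0.0, 0.0]
ft_force: [0.1, -3.8, 3.6]
grip_width: 0.0001
```

Run:
```python
from h import *
st=manip.read_state();print(st['time'],st['ft_force'],w2e(st['tool_pos']))
im=manip.get_image('wrist');save('w3.png',cv2.resize(im['pixels'][100:300,180:460],None,fx=2.5,fy=2.5,interpolation=2))
print(goal(e2w([-80,0,159]),-1))
```

```text
4.15 [ 0.13440002 -3.78175699  3.59254449] [-82.42630624  -0.66089036 159.96351923]
(array([ 0.0024, -0.0006,  0.0011]), array([ 0.0008,  0.0007, -0.0004]))
```

View pics/w3.png

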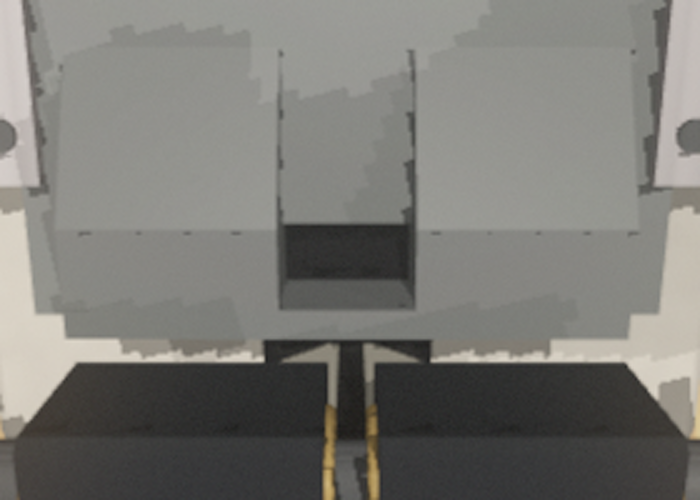

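carry_out([
  {"fingers":1,"offset":[0.003,0.0,0.0],"delta_rot":[0,0,0]},
  {"fingers":1,"offset":[0.006,0.0,0.0],"delta_rot":[0,0,0]},
  {"fingers":1,"offset":[0.009,0.0,0.0],"delta_rot":[0,0,0]},
  {"fingers":1,"offset":[0.012,0.0,0.0],"delta_rot":[0,0,0]},
  {"fingers":1,"offset":[0.014,0.0,0.0],"delta_rot":[0,0,0]},
  {"fingers":1,"offset":[0.014,0.0,0.0],"delta_rot":[0,0,0]},
])

```text
time: 4.8
tool_pos: [0.5738, -0.2299, 0.1598]
tool_rot: [0.79, 0.613, 0.0, -0.0]
ft_force: [0.2, -2.8, 4.1]
grip_width: 0.0001
```

Run:
```python
from h import *
st=manip.read_state();print(st['time'],st['ft_force'],w2e(st['tool_pos']))
im=manip.get_image('wrist');save('w4.png',cv2.resize(im['pixels'][100:300,180:460],None,fx=2.5,fy=2.5,interpolation=2))
for P in [(-39,85,140),(-65,50,158),(-65,-50,158),(-55,50,158),(-55,-50,158)]: print(P,((proj(im,e2w(P),st)[0]-[180,100])*2.5).round())
```

```text
4.8 [ 0.15570072 -2.75646792  4.13634567] [-67.43724278  -0.41409391 159.76640055]
(-39, 85, 140) [-88. 253.]
(-65, 50, 158) [ 74. 417.]
(-65, -50, 158) [623. 417.]
(-55, 50, 158) [ 69. 366.]
(-55, -50, 158) [628. 366.]
```

View pics/w4.png

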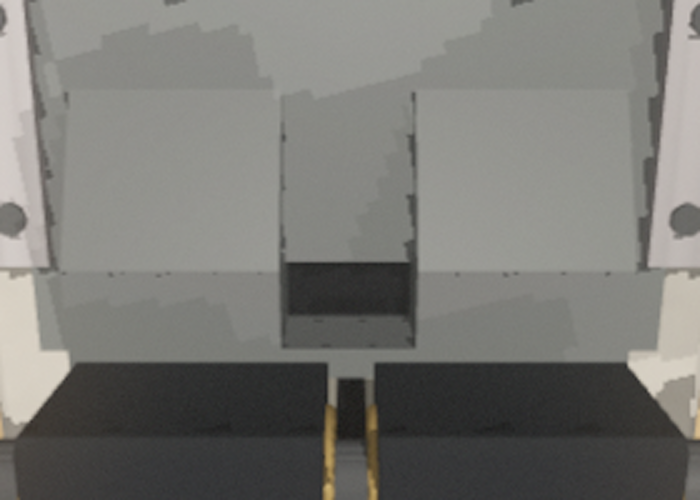

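The cover has moved about 7.5 mm. Its rear edge is at crop row about 378, level with the fingertips. I'll push a bit further with the tab down, then rise slightly and push on.

carry_out([
  {"fingers":1,"offset":[0.004,0.0,0.0],"delta_rot":[0,0,0]},
  {"fingers":1,"offset":[0.007,0.0,-0.003],"delta_rot":[0,0,0]},
  {"fingers":1,"offset":[0.012,0.0,-0.006],"delta_rot":[0,0,0]},
  {"fingers":1,"offset":[0.018,0.0,-0.008],"delta_rot":[0,0,0]},
  {"fingers":1,"offset":[0.026,0.0,-0.008],"delta_rot":[0,0,0]},
  {"fingers":1,"offset":[0.034,0.0,-0.008],"delta_rot":[0,0,0]},
  {"fingers":1,"offset":[0.034,0.0,-0.008],"delta_rot":[0,0,0]},
])

```text
time: 5.55
tool_pos: [0.5824, -0.1958, 0.1675]
tool_rot: [0.79, 0.613, 0.0, -0.001]
ft_force: [-0.5, -0.6, 0.4]
grip_width: 0.0003
```

Run:
```python
from h import *
st=manip.read_state();print(st['time'],st['ft_force'],w2e(st['tool_pos']))
im=manip.get_image('wrist');save('w5.png',im['pixels'])
im=manip.get_image('side');save('s5.png',cv2.resize(im['pixels'][170:290,280:410],None,fx=5,fy=5,interpolation=2))
print(goal(e2w([51,0,168]),-1))
```

```text
5.55 [-0.46483517 -0.56818951  0.4313623 ] [-32.21378458  -0.22474347 167.50487672]
(array([ 0.0842, -0.0002, -0.0005]), array([-0.0006, -0.0006,  0.0006]))
```

View pics/w5.png

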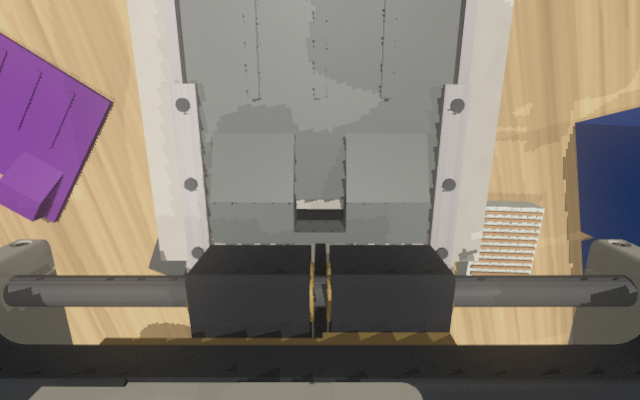

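View pics/s5.png

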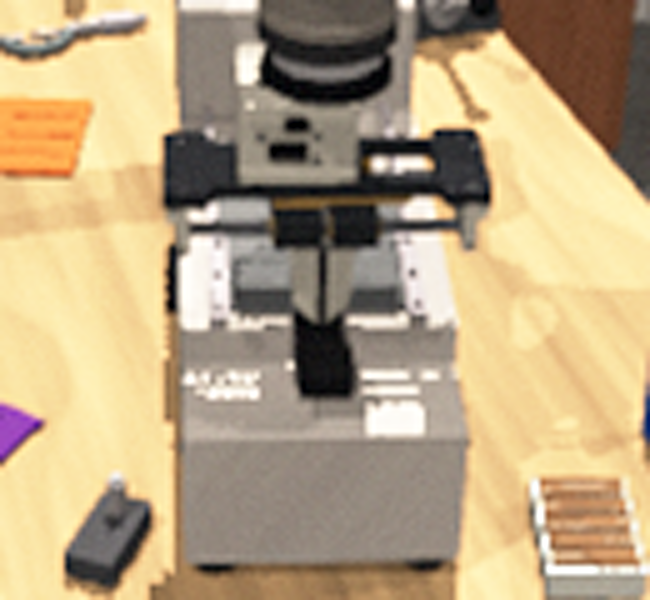

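The cover slides straight, with its rear at row 243 in the wrist view, and the tab is behind it. I'll push on about 90 mm and slow down at the end.

carry_out([
  {"fingers":1,"offset":[0.01,0.0,0.0],"delta_rot":[0,0,0]},
  {"fingers":1,"offset":[0.022,0.0,0.0],"delta_rot":[0,0,0]},
  {"fingers":1,"offset":[0.034,0.0,0.0],"delta_rot":[0,0,0]},
  {"fingers":1,"offset":[0.046,0.0,0.0],"delta_rot":[0,0,0]},
  {"fingers":1,"offset":[0.058,0.0,0.0],"delta_rot":[0,0,0]},
  {"fingers":1,"offset":[0.068,0.0,0.0],"delta_rot":[0,0,0]},
  {"fingers":1,"offset":[0.077,0.0,0.0],"delta_rot":[0,0,0]},
  {"fingers":1,"offset":[0.084,0.0,0.0],"delta_rot":[0,0,0]},
])

```text
time: 6.45
tool_pos: [0.6033, -0.1152, 0.1677]
tool_rot: [0.79, 0.613, 0.0, 0.0]
ft_force: [-0.6, -0.0, -0.7]
grip_width: 0.0002
```

carry_out([
  {"fingers":1,"offset":[0.004,0.0,0.0],"delta_rot":[0,0,0]},
  {"fingers":1,"offset":[0.006,0.0,0.0],"delta_rot":[0,0,0]},
  {"fingers":1,"offset":[0.006,0.0,0.0],"delta_rot":[0,0,0]},
])

```text
time: 6.75
tool_pos: [0.6046, -0.1102, 0.1678]
tool_rot: [0.79, 0.613, 0.0, -0.0]
ft_force: [-0.5, 0.2, -0.3]
grip_width: 0.0004
```

Run:
```python
from h import *
st=manip.read_state();print(st['time'],st['ft_force'],w2e(st['tool_pos']))
im=manip.get_image('wrist');save('w6.png',im['pixels'])
print(goal(e2w([51,0,168]),-1))
```

```text
6.75 [-0.48529273  0.18330624 -0.27872926] [ 56.22631128  -0.444881   167.76188676]
(array([-0.005 , -0.0005, -0.0002]), array([ 0.0002, -0.0002, -0.0003]))
```

View pics/w6.png

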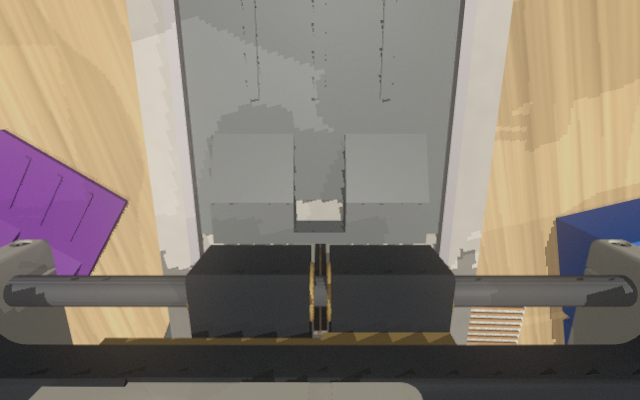

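The cover's rear edge is at about x 66, 9 mm past the opening. I'll back off, rise and check.

carry_out([
  {"fingers":1,"offset":[-0.01,0.0,0.0],"delta_rot":[0,0,0]},
  {"fingers":1,"offset":[-0.03,0.0,-0.01],"delta_rot":[0,0,0]},
  {"fingers":1,"offset":[-0.06,0.0,-0.04],"delta_rot":[0,0,0]},
  {"fingers":1,"offset":[-0.09,0.0,-0.08],"delta_rot":[0,0,0]},
  {"fingers":1,"offset":[-0.11,0.0,-0.12],"delta_rot":[0,0,0]},
  {"fingers":1,"offset":[-0.12,0.0,-0.15],"delta_rot":[0,0,0]},
  {"fingers":1,"offset":[-0.12,0.0,-0.16],"delta_rot":[0,0,0]},
  {"fingers":1,"offset":[-0.12,0.0,-0.16],"delta_rot":[0,0,0]},
])

```text
time: 7.6
tool_pos: [0.5747, -0.2272, 0.3288]
tool_rot: [0.791, 0.612, 0.001, 0.001]
ft_force: [0.3, -0.4, 0.1]
grip_width: 0.0006
```

Run:
```python
from h import *
st=manip.read_state();im=manip.get_image('wrist');print(st['time'],st['ft_force'],w2e(st['tool_pos']),st['qvel'].round(3) if hasattr(st['qvel'],'round') else st['qvel'])
v=im['pixels'].copy()
for P in [(57,45,140),(57,-45,140),(-5,45,140),(-5,-45,140),(55,60,140),(55,-60,140),(-100,-17,150),(-100,17,150),(-68,17,150),(-68,-17,150),(65,50,158),(65,-50,158)]:
    u=proj(im,e2w(P),st)[0];cv2.circle(v,tuple(int(round(a)) for a in u),2,(255,0,0),-1)
save('w7.png',cv2.resize(v,(800,500),interpolation=2))
im=manip.get_image('side');save('s7.png',cv2.resize(im['pixels'][150:290,270:410],None,fx=4,fy=4,interpolation=2))
```

```text
7.6 [ 0.25742528 -0.36538884  0.05824869] [-64.55467247  -0.63609384 328.75857052] [ 0.021  0.033  0.067  0.    -0.025  0.003]
```

View pics/w7.png

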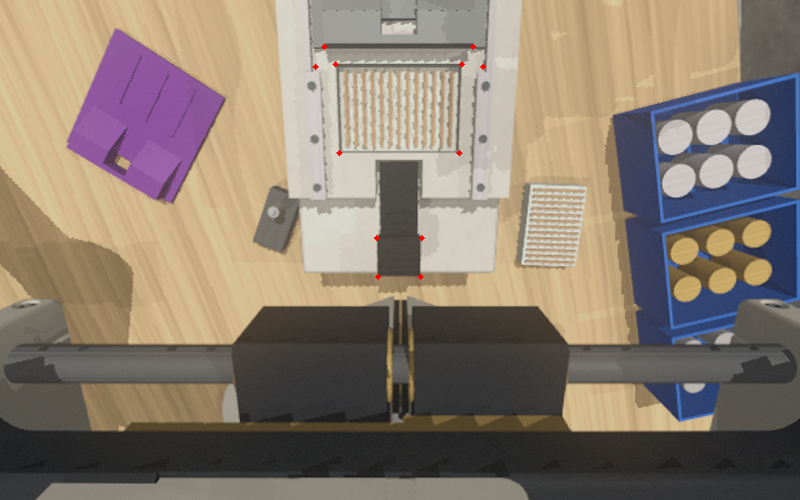

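View pics/s7.png

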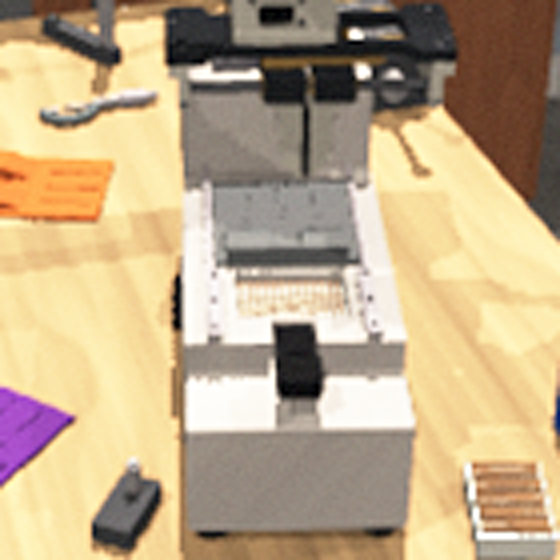

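The whole opening shows in the wrist view, from (338,65) to (460,153). The cover's rear edge sits at the predicted x≈66, about row 46, straight and flat. The tab pad is back at its "up" projection, and the arm is clear of everything. Handing in.

```bash
python3 -c "
from plant import manip
print(manip.read_state()['qvel']); print(manip.sign_off())"
```

```text
[ 0.00937077  0.01282118  0.01457866 -0.00062507  0.00196005 -0.00083121]
the job is handed in; nothing more can be done
None
```

I opened the filter chamber and handed the job in; the hand-in reports no verdict.

- **What I did:** With closed fingertips I pressed the snap tab down about 9–10 mm (about 3.6–4 N). With it held down I pushed the cover forward about 10 mm. I then raised the fingertips to free the tab and pushed the cover on to x ≈ 131 mm, about 9 mm past the opening, and backed off clear.
- **Last checks:** The wrist view shows the opening wholly uncovered and the cover's rear edge at x ≈ 66 mm. The cover lies straight and looks flat on the deck. The tab pad is back at its "up" position, and the dresser and spare filter are where they were. Contact forces were near zero.
- **Small disagreements:** While pressing I read an unexpected sideways force of about 4 N; I took it as friction as the tab swung. Measured arm positions lagged the commands by 1–2 mm.
- **Not checked:** I did not take a final top view. The tab angle was judged from the images only.

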